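Set out the sample canister on the gauge cabinet's drop-down front

ROBOT

A 6-joint arm with a two-finger parallel gripper is mounted at the origin on the work surface. World frame = base frame: x ahead of the robot, y to its left, z up, the work surface at z = 0. Lengths are in m, angles in rad, forces in N, time in s.
With the tool pointing down it reaches from about 0.35 to 0.85 m from the base axis. Payload 8.1 kg.
Tool frame: the origin (TCP) lies at the very end of the fingers, on their centre line; the grasp point (between the pads) lies 19 mm behind it; z points along the fingers, y is the line along which they close (so a half turn about z gives the same grasp; the last joint's range is limited). The gripper opens to 93 mm and grips with 3 to 60 N. Pads are 15 mm wide; open, the fingers measure 128 mm over their backs; the gripper's body (75 mm by 188 mm) begins 65 mm behind the grasp point.
Start: joints at [1.113, 0.13, 1.488, -0, 1.523, -0.085], TCP at [0.219, 0.559, 0.187] pointing down, gripper open.
Joint ranges: [-2.96, 2.96], [-0.89, 2.26], [0.02, 2.5], [-1.34, 4.48], [0, 2.73], [-2.66, 2.66]. Speed limits (rad/s): [2.39, 2.39, 2.79, 3.14, 3.14, 3.14].

INTERFACE

Orientations are given as a rotation vector (axis times angle).
In Python, from plant import robot gives the robot as it stands. The module is installed in compiled form; this text tells all that it offers.
- The arm moves only by the tool play_rows, never from a script. Its argument "increments" is text: rows parted by semicolons, each of 5 numbers parted by spaces: the shift along the tool's x, y, z in mm, then the turn about the tool's z in degrees, then the closure, from -1 (fully open) to 1 (shut). In form: dx dy dz yaw claw; .... A call has 1 to 20 rows; each row is the pose to reach, as a shift and turn from the pose commanded when the call began, along the tool's axes at that moment; what a row does not reach only later rows make up. A row lasts 1/10 s, in which the tool goes at most 50 mm and 8.59 degrees, less where a joint would pass 70% of its speed; a pose out of reach is approached as far as the arm can. A call with a gripper value outside its range is refused whole. The fingers move at their own pace and stop on an object; "force" is the grip in N (left out, the last holds). Time passes only in rows, so rows that repeat a pose let the fingers close. It gives the time, the measured TCP pose, the force, the opening and the grip force at its end, in the units of the state.
- robot.read_state(): the state, without advancing time (a new reading comes with each control period).
- robot.read_camera(name): name is "scene" or "top" or "wrist"; returns the picture (420x560x3 uint8, blue, green, red); there is no depth.
- robot.calibration(name): a dict with "vertical_fov" (degrees; the focal length in pixels is half the picture's height over the tangent of half this angle, whatever the lens; pixels are square), "cx", "cy" (the principal point, pixels), "D" ([k1, k2, p1, p2, k3] as OpenCV has them; the pictures are not rectified), "rvec" (rotation vector, rad) and "tvec" (3), from world to camera coordinates, as OpenCV has them. Camera axes: x right, y down, z forward; pixel columns grow to the right and rows downward; lengths in m; the calibration is good to about 2 mm. A picture is of the moment at which its call begins: read the wrist's pose just before it. calibration takes no time and is no camera call; for the wrist camera it gives the pose at the moment of the call.
- robot.close_job(): hands the job in; it is judged then, once.
Trained networks look in the newest picture that a camera, given by its name, has taken for a name from the list of things; names that differ only in an ending like _2 or _b are one class to them, and where a whole thing is asked for, a point or a joint stands for the part that bears it (a point fixed in the world has none). Each returns a list of dicts, best first, with "conf" (0 to 1); they miss things now and then, are a little off and sometimes report something else, mostly with a low value. They report only what shows in the picture. A call takes as long as a camera call.
- robot.recognise(camera, query): "centre" ([x, y, z] in m, in world coordinates, good to about 4 mm: the middle of the surface that is visible of it).
- robot.regions_of(camera, query): "pixels" (420x560 bool, what is visible of it).
- robot.landmark_of(camera, query): "centre" ([x, y, z] in m, in world coordinates, good to about 4 mm: a listed point, or the origin of a listed thing).
The state is a dict: "t": time; "q": joint angles; "dq": joint speeds; "joint_torque": joint torques, N m; "tool_pos": TCP position; "orientation": TCP orientation; "force": force on the tool from outside, world axes, zero at the start; "wrist_torque": the same for the moment, N m; "opening": finger opening in m; "gripper_force": force on a finger pad.
Only numpy, scipy, OpenCV 4.12 (cv2) and the standard library are available. Lean on these libraries where they do the work, as an engineer would, in place of code of your own. Each camera call takes 0.05 s, during which the arm holds its last target. There are 200 camera calls.

TASK

Get the next bolt sample ready for inspection: first pull the gauge cabinet's blue front panel fully down, so that it lies level as a shelf. Then lift the green canister off its stand by the yellow handle and set it down gently and upright, wholly on the round black rubber pad of the lowered panel, and let go. Leave the tray, the bolts and the thread file as they are, and never tip the canister.

Things in the scene. Friction and masses are not known exactly. Their poses are not given: they have to be found in the camera images.
- cabinet: Low grey gauge cabinet fixed to the worktop, 250 mm wide (y), 158 mm deep, top at 180 mm height. Its blue front panel is hinged along the bottom. Origin: on the worktop straight below the middle of the hinge line. Its x axis points from the panel into the cabinet (away from the robot at yaw 0), z up; the hinge line lies along y, 30 mm above the origin.
- flap (a joint): Angle of the blue front panel (rad): 0 = shut (upright), 1.571 = fully down (level, on its stop). The panel is 150 mm from hinge to free edge, 246 mm wide, 12 mm thick (hinge line in mid thickness). A friction hinge (about 0.5 N m) keeps it wherever it is left; it needs about 3 N at the free edge, either way. It may start a little ajar.
- flap_handle (a point): Middle of the panel's steel D-handle: a round bar 12 mm thick, 100 mm long, parallel to the hinge, standing off the panel's free edge in the plane of the panel, 185 mm from the hinge line (215 mm above the worktop when shut). 29 mm of free space between bar and panel edge. When the panel is level, the handle lies 30 mm above the worktop.
- flap_pad (a point): Centre of the surface of the round black rubber pad, 116 mm across and 3 mm thick, on the inner side of the panel, 80 mm from the hinge line. Inside the cabinet while shut; when fully down the pad's surface faces up, 39 mm above the worktop. The point's x axis is the pad's outward normal, z points from hinge to handle.
- stand: Dark steel pedestal fixed to the worktop, 120 mm across its foot, round top plate 110 mm across, 90 mm above the worktop, with a rim 5.5 mm high round it (about 100 mm across inside). Origin: centre of its underside. It stands left or right of the cabinet.
- canister: Green lidded steel canister, loose, 0.4 to 0.75 kg: body 90 mm across (foot 84 mm), lid 94 mm across with its top at 101 mm; yellow handle bar above. Origin: centre of its underside, z up. Its y axis runs along the handle bar.
- canister_grip (a point): Middle of the canister's yellow handle bar, 155 mm above the canister's underside: bar 14 mm wide (along the canister's x), 12 mm high, 80 mm long (along its y), carried by an upright at each end (68 mm apart inside); 48 mm of free space below the bar.
- tray: Open aluminium sorting tray, loose, 150 x 180 x 30 mm, with two bolts standing in it; on the other side of the cabinet from the stand. Origin: centre of its underside. Leave alone.
- bolt1: Steel bolt standing on its hexagon head in the tray, 90 mm tall, head 34 mm across. Origin: centre of its underside. Leave alone.
- bolt2: The other such bolt standing in the tray. Leave alone.
- bolt3: Same bolt, standing on the worktop behind the left side place. Leave alone.
- bolt4: Same bolt, standing on the worktop behind the right side place. Leave alone.
- thread_file: Thread file lying on the worktop in front of the cabinet, 200 mm long, 26 mm high green handle. Origin: middle of its length, underside. Leave alone.

How it is judged:
By the outcome, as a careful person would: the job done as asked, in the order asked, and still so for the second after the job is handed in, with the robot touching nothing.
It also fails if it takes over 61 s, if anything falls off the work surface, if the arm or the gripper's body presses on something with over 40 N, if the wrist force passes 120 N, or if a joint passes its speed limit or range.

## Working session

There is one attempt and no reset: what is moved stays moved. The work goes in short steps, Python scripts to look and compute and a tool call to move; the robot and the scene stay as the last step left them, time stands still between calls to the robot, and variables do not carry over. Pictures are saved under pics/ and viewed, at most 10 in all, crops included, and the job is handed in when it is done.

Besides the shell and the picture viewer there is one more tool, called as a command line: name --argument value ..., lists and objects as JSON in quotes. play_rows: Moves the arm, as the interface text tells. Its arguments: {"type":"object","properties":{"increments":{"type":"string"},"force":{"type":"number"}},"required":["increments"]}

```bash
mkdir -p pics; cat > h.py <<'E'
import numpy as np, cv2
from plant import robot
from scipy.spatial.transform import Rotation as R
np.set_printoptions(precision=4,suppress=True)
def cal(n):
    c=robot.calibration(n); f=210/np.tan(np.radians(c["vertical_fov"])/2)
    K=np.array([[f,0,c["cx"]],[0,f,c["cy"]],[0,0,1.]])
    return K,np.array(c["D"],float),np.array(c["rvec"],float),np.array(c["tvec"],float)
def proj(n,P,c=None):
    K,D,r,t=c or cal(n)
    return cv2.projectPoints(np.array(P,float).reshape(-1,1,3),r,t,K,D)[0].reshape(-1,2)
def ray(n,uv,c=None):
    K,D,r,t=c or cal(n); Rm=cv2.Rodrigues(r)[0]
    p=cv2.undistortPoints(np.array(uv,float).reshape(1,1,2),K,D).ravel()
    d=Rm.T@np.array([p[0],p[1],1]); return -Rm.T@t, d/np.linalg.norm(d)
def tri(obs):
    A=np.zeros((3,3));b=np.zeros(3)
    for o,d in obs:
        M=np.eye(3)-np.outer(d,d);A+=M;b+=M@o
    x=np.linalg.solve(A,b)
    return x,[np.linalg.norm((np.eye(3)-np.outer(d,d))@(x-o)) for o,d in obs]
E
python3 - <<'E'
from h import *
for n in ("scene","top"):
    im=robot.read_camera(n); cv2.imwrite(f"pics/{n}0.png",im)
    for q in ("flap_handle","cabinet","canister_grip","canister","stand","thread_file","tray","bolt3","bolt1"):
        l=robot.landmark_of(n,q); print(n,q,[(np.array(a["centre"]),round(a["conf"],2)) for a in l[:2]])
s=robot.read_state();print(s["t"],s["tool_pos"],R.from_rotvec(s["orientation"]).as_matrix())
E
```

```text
scene flap_handle [(array([ 0.5961, -0.0113,  0.2132]), 0.65)]
scene cabinet []
scene canister_grip [(array([0.459 , 0.3474, 0.2459]), 0.71), (array([0.4593, 0.3441, 0.0927]), 0.4)]
scene canister [(array([0.4616, 0.3466, 0.0932]), 0.94)]
scene stand [(array([ 0.46  ,  0.3461, -0.0003]), 0.58)]
scene thread_file [(array([ 0.3779, -0.0033,  0.0007]), 0.64)]
scene tray []
scene bolt3 [(array([ 0.5379, -0.3533,  0.0037]), 0.76), (array([ 0.493 , -0.2986,  0.001 ]), 0.73)]
scene bolt1 [(array([ 0.5379, -0.3533,  0.0037]), 0.76), (array([ 0.493 , -0.2986,  0.001 ]), 0.73)]
top flap_handle [(array([ 0.6004, -0.0155,  0.2163]), 0.74)]
top cabinet [(array([ 0.6231, -0.0205,  0.0028]), 0.84)]
top canister_grip [(array([0.4568, 0.3454, 0.2505]), 0.65)]
top canister [(array([0.4564, 0.3463, 0.0878]), 0.97)]
top stand [(array([0.4627, 0.3482, 0.0009]), 0.8)]
top thread_file [(array([ 0.3736, -0.0008,  0.0007]), 0.88)]
top tray [(array([ 0.517 , -0.3259,  0.0012]), 0.91)]
top bolt3 [(array([0.692 , 0.3171, 0.0011]), 0.7), (array([ 0.5337, -0.3514,  0.0066]), 0.56)]
top bolt1 [(array([0.692 , 0.3171, 0.0011]), 0.7), (array([ 0.5337, -0.3514,  0.0066]), 0.56)]
1.0 [0.2185 0.5588 0.1874] [[-0.9313  0.3642  0.    ]
 [ 0.3642  0.9313  0.    ]
 [-0.      0.0001 -1.    ]]
```

View pics/scene0.png

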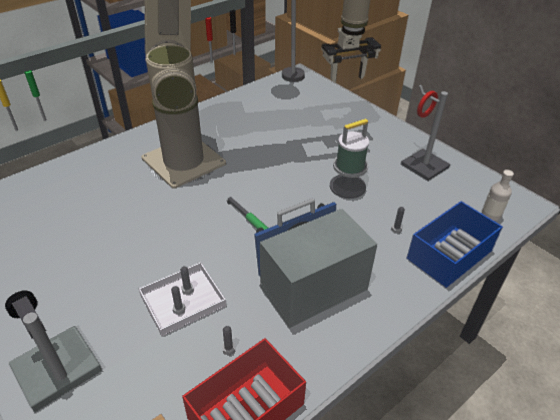

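View pics/top0.png

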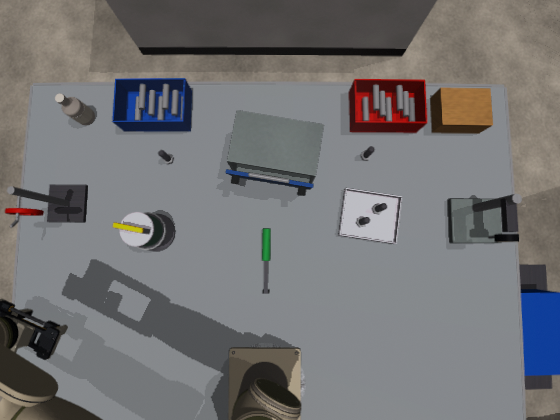

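The scene view shows the panel slightly ajar (blue edge around px 297,215) and the canister on its stand at (352,155). In the top view the file points at the panel, with the tip of its green handle at (266,228). Next I'll measure the bar yaws, the panel line and the file's end.

```bash
cat > m.py <<'E'
from h import *
def onz(n,uv,z):
    o,d=ray(n,uv); return o+d*(z-o[2])/d[2]
def ext(m):
    ys,xs=np.nonzero(m);p=np.c_[xs,ys].astype(np.float32)
    (c,s,a)=cv2.minAreaRect(p); b=cv2.boxPoints((c,s,a))
    e=sorted([(np.linalg.norm(b[i]-b[(i+1)%4]),i) for i in range(2)])
    i=e[0][1]; return (b[i]+b[(i+1)%4])/2,(b[(i+2)%4]+b[(i+3)%4])/2
E
python3 - <<'E'
from m import *
def col(n,lo,hi,box):
    h=cv2.cvtColor(cv2.imread(f"pics/{n}0.png"),cv2.COLOR_BGR2HSV)
    m=cv2.inRange(h,lo,hi); k=np.zeros_like(m); x0,y0,x1,y1=box; k[y0:y1,x0:x1]=m[y0:y1,x0:x1]
    n_,l,s,_=cv2.connectedComponentsWithStats(k); 
    return l==1+np.argmax(s[1:,4])
Y=((20,120,80),(35,255,255)); B=((105,120,40),(125,255,255)); G=((40,100,30),(85,255,255))
yt=ext(col("top",*Y,(100,210,180,245))); ys=ext(col("scene",*Y,(330,110,380,140)))
print("yellow px",yt,ys)
for e in yt: print("bar end z.245",onz("top",e,.251))
for e in ys: print("bar end sc",onz("scene",e,.251))
print("mid tri",tri([ray("top",(yt[0]+yt[1])/2),ray("scene",(ys[0]+ys[1])/2)]))
bt=ext(col("top",*B,(215,160,320,200)));print("blue px",bt)
for e in bt: print("panel end",onz("top",e,.18))
gt=ext(col("top",*G,(250,215,285,275)));print("green px",gt)
for e in gt: print("file",onz("top",e,.015))
print("rod tip",onz("top",(265,293),.005))
g=ext(col("scene",*G,(225,190,275,240)));
for e in g: print("file sc",onz("scene",e,.015))
for n in("scene","top"):
    robot.read_camera(n)
    for q in("flap_handle","canister_grip","cabinet","stand"):
        print(n,q,[np.array(a["centre"]) for a in robot.landmark_of(n,q)[:1]])
# crop
im=cv2.imread("pics/top0.png")[150:310,200:340];a=cv2.resize(im,None,fx=3.7,fy=3.7,interpolation=2)
cv2.imwrite("pics/crop.png",a[:600])
E
```

```text
yellow px (array([112.7243, 224.4475], dtype=float32), array([142.7768, 230.1718], dtype=float32)) (array([367.132 , 120.4622], dtype=float32), array([344.9434, 126.8019], dtype=float32))
bar end z.245 [0.4664 0.3838 0.251 ]
bar end z.245 [0.4524 0.3052 0.251 ]
bar end sc [0.4757 0.3792 0.251 ]
bar end sc [0.4578 0.3029 0.251 ]
mid tri (array([0.4602, 0.3475, 0.2447]), [np.float64(0.0007751882249994216), np.float64(0.0007751882249994532)])
blue px (array([288.2433, 181.5405], dtype=float32), array([312.2433, 185.5405], dtype=float32))
panel end [ 0.592  -0.0664  0.18  ]
panel end [ 0.5812 -0.1324  0.18  ]
green px (array([265.5, 228. ], dtype=float32), array([265.5, 260. ], dtype=float32))
file [0.4735 0.0007 0.015 ]
file [ 0.3743 -0.0002  0.015 ]
rod tip [0.2727 0.0008 0.005 ]
file sc [ 0.3704 -0.0021  0.015 ]
file sc [ 0.4604 -0.0022  0.015 ]
scene flap_handle [array([ 0.6941,  0.3224, -0.0015])]
scene canister_grip [array([0.4564, 0.3475, 0.2489])]
scene cabinet []
scene stand [array([ 0.4575,  0.3453, -0.0015])]
top flap_handle [array([ 0.5999, -0.0167,  0.212 ])]
top canister_grip [array([0.4579, 0.344 , 0.2495])]
top cabinet [array([ 0.6267, -0.016 , -0.0003])]
top stand [array([0.4617, 0.3482, 0.0027])]
```

View pics/crop.png

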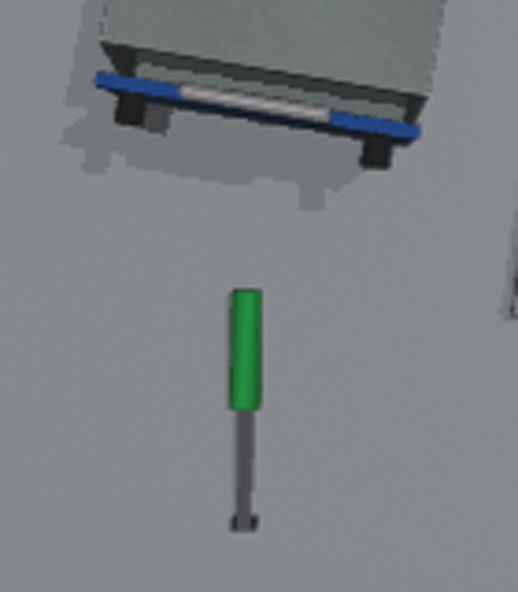

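Crop: panel edge runs (97,80) to (418,135), so cabinet yaw is about -9.5°. The file's green handle ends at crop (246,290), world x≈0.473, y≈0. That's under where the lowered bar will lie, so I'll grasp the bar off-centre, towards +y. First a wrist look from above.

play_rows --increments "0 0 -50 0 -1;0 0 -100 0 -1;0 0 -150 0 -1;0 0 -200 0 -1;-40 -36 -203 8 -1;-80 -72 -206 16 -1;-120 -108 -209 24 -1;-160 -144 -212 32 -1;-195 -175 -215 40 -1;-230 -206 -218 48 -1;-265 -238 -221 56 -1;-300 -270 -224 64 -1;-335 -301 -227 72 -1;-370 -332 -230 78 -1;-405 -363 -232 78 -1;-440 -394 -232 78 -1;-466 -418 -232 78 -1;-466 -418 -232 78 -1;-466 -418 -232 78 -1"

```text
t: 3.4
tool_pos: [0.5003, -0.0008, 0.4192]
orientation: [-2.397, -2.03, 0.001]
force: [-0.8, -0.3, -0.3]
opening: 0.093
gripper_force: 0.0
```

```bash
python3 - <<'E'
from m import *
s=robot.read_state();print(s["t"],s["tool_pos"],s["q"],R.from_rotvec(s["orientation"]).as_matrix())
c=cal("wrist");im=robot.read_camera("wrist");cv2.imwrite("pics/w1.png",im)
import pickle;pickle.dump(c,open("w1.pkl","wb"))
for q in("flap_handle","cabinet","thread_file","canister_grip"):
    print(q,[(np.array(a["centre"]),round(a["conf"],2)) for a in robot.landmark_of("wrist",q)[:1]])
E
```

```text
3.4 [ 0.5003 -0.0008  0.4192] [-0.1044 -0.1092  1.3097  0.0003  1.9418  0.061 ] [[ 0.1645  0.9864 -0.0008]
 [ 0.9864 -0.1645  0.0004]
 [ 0.0002 -0.0008 -1.    ]]
flap_handle [(array([ 0.5971, -0.0137,  0.2091]), 0.86)]
cabinet [(array([ 0.6204, -0.0163, -0.0005]), 0.7)]
thread_file [(array([ 0.3767, -0.0016,  0.0025]), 0.67)]
canister_grip [(array([ 0.3728, -0.0008, -0.0015]), 0.45)]
```

View pics/w1.png

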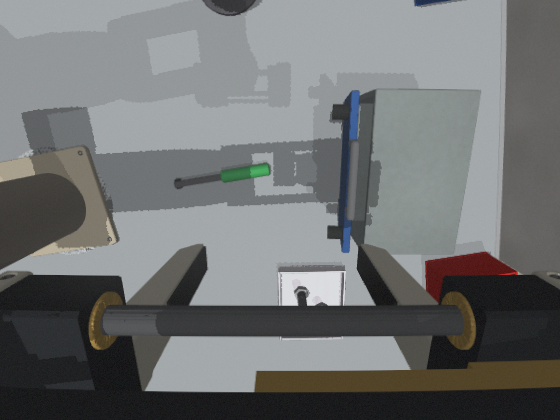

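Wrist view: the handle bar runs (355,141) to (351,220), the panel's top edge (355,93) to (347,249), and the file's tip is at (270,170).

```bash
python3 - <<'E'
from m import *
import pickle;c=pickle.load(open("w1.pkl","rb"))
def wz(uv,z):
    o,d=ray("w",uv,c);return o+d*(z-o[2])/d[2]
a,b=wz((355,141),.213),wz((351,220),.213);print("bar",a,b,(a+b)/2,np.degrees(np.arctan2(*(a-b)[:2])))
a,b=wz((355,93),.179),wz((347,249),.179);print("panel",a,b,(a+b)/2,np.degrees(np.arctan2(*(a-b)[:2])))
f=[(180,88),(328,117)];p=[np.array([200+x/3.7,150+y/3.7]) for x,y in f];print(p)
print("bar top",[onz("top",x,.213) for x in p])
# tri of bar mid, panel ends, file tip
print(tri([ray("top",(p[0]+p[1])/2),ray("w",(353,180.5),c)]))
print(tri([ray("top",(226.2,171.6)),ray("w",(355,93),c)]),tri([ray("top",(313,186.5)),ray("w",(347,249),c)]))
print("file tip",wz((270,170),.013),tri([ray("top",(265.5,228)),ray("w",(270,170),c)]))
# cabinet top rear/front corners
for u in((373,92),(479,92),(463,254),(367,246)): print("cab",wz(u,.18))
E
```

```text
bar [0.6067 0.0403 0.213 ] [ 0.5902 -0.0694  0.213 ] [ 0.5985 -0.0145  0.213 ] 8.514160223532972
panel [0.6211 0.1027 0.179 ] [ 0.5856 -0.1294  0.179 ] [ 0.6033 -0.0133  0.179 ] 8.703672203304231
[array([248.6486, 173.7838]), array([288.6486, 181.6216])]
bar top [array([0.6067, 0.0402, 0.213 ]), array([ 0.586 , -0.0668,  0.213 ])]
(array([ 0.598 , -0.0132,  0.2103]), [np.float64(0.0012067733281499065), np.float64(0.0012067733281498289)])
(array([0.6123, 0.1003, 0.2142]), [np.float64(0.00013871346328857154), np.float64(0.00013871346328846404)]) (array([ 0.5845, -0.1358,  0.1647]), [np.float64(0.003374162886462102), np.float64(0.003374162886461977)])
file tip [ 0.4749 -0.0061  0.013 ] (array([ 0.4743, -0.0015,  0.0364]), [np.float64(0.0025391413077875697), np.float64(0.002539141307787541)])
cab [0.6458 0.1    0.18  ]
cab [0.7941 0.0771 0.18  ]
cab [ 0.7721 -0.1694  0.18  ]
cab [ 0.6176 -0.129   0.18  ]
```

play_rows --increments "14 49 0 0 0;28 98 20 0 0;28 98 70 0 0;28 98 120 0 0;28 98 160 0 0;28 98 190 0 0;28 98 210 0 0;28 98 224 0 0;28 98 224 0 0;28 98 224 0 0.6;28 98 224 0 1;28 98 224 0 1;28 98 224 0 1;28 98 224 0 1;28 98 224 0 1" --force 25

```text
t: 5.15
tool_pos: [0.6016, 0.0114, 0.1956]
orientation: [2.395, 2.033, 0.0]
force: [-0.1, 0.4, 0.3]
opening: 0.0036
gripper_force: 0.0
```

```bash
python3 - <<'E'
from m import *
s=robot.read_state();print(s["opening"],s["gripper_force"],s["tool_pos"],s["force"])
a=robot.read_camera("wrist")
for q in("scene","top","wrist"):
    if q!="wrist": b=robot.read_camera(q)
    if q=="scene": sc=b
    print(q,[(np.array(a_["centre"]),round(a_["conf"],2)) for a_ in robot.landmark_of(q,"flap_handle")[:2]])
sc=cv2.resize(sc[130:330,180:440],(546,420))
cv2.imwrite("pics/j1.png",np.hstack([cv2.resize(a,(400,300)),cv2.resize(sc,(390,300))]))
E
```

```text
0.003575070382083779 0.0 [0.6016 0.0114 0.1956] [-0.1138  0.4437  0.3375]
scene [(array([ 0.5964, -0.0101,  0.2116]), 0.74)]
top []
wrist [(array([ 0.5935, -0.0095,  0.211 ]), 0.87)]
```

View pics/j1.png

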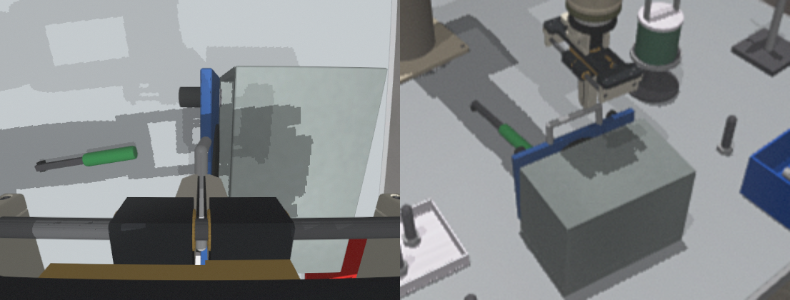

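```bash
python3 - <<'E'
from m import *
s=robot.read_state();T=s["tool_pos"]
c=cal("wrist");a=robot.read_camera("wrist");b=robot.read_camera("scene")
P=[T,[T[0],T[1],T[2]+.017],[.598,-.0138,.2125],[.6058,.0356,.2125],[.590,-.063,.2125]]
pw=proj("w",P,c);ps=proj("scene",P);print(pw,ps)
A=cv2.resize(a[180:400,200:360],None,fx=2.5,fy=2.5,interpolation=2)
B=cv2.resize(b[130:240,250:350],None,fx=4,fy=4,interpolation=2)
A=cv2.copyMakeBorder(A,0,0,0,0,cv2.BORDER_CONSTANT);H=max(A.shape[0],B.shape[0])
A=np.pad(A,((0,H-A.shape[0]),(0,0),(0,0)));B=np.pad(B,((0,H-B.shape[0]),(0,0),(0,0)))
cv2.imwrite("pics/j2.png",np.hstack([A,B])[:600,:800]);print(A.shape,s["opening"])
E
```

```text
[[281.2152 237.4855]
 [281.1594 246.8139]
 [282.1326 281.3134]
 [281.7037 211.1905]
 [282.1905 341.61  ]] [[303.1913 208.4458]
 [303.5119 203.588 ]
 [295.267  207.0108]
 [311.5467 200.4914]
 [278.5162 213.6465]]
(550, 400, 3) 8.533042918496133e-05
```

View pics/j2.png

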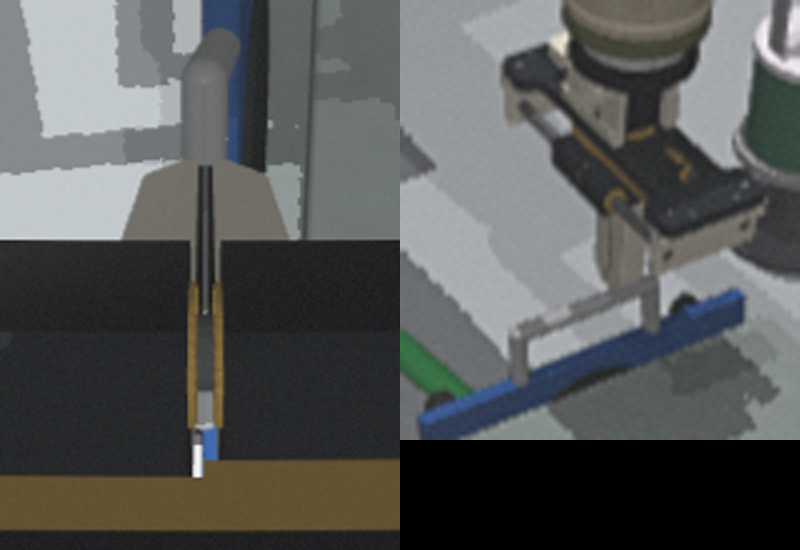

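The picture shows the fingers closed above the bar, not around it. I'll check the reported TCP against where the fingertips appear in the first wrist picture.

```bash
python3 - <<'E'
from m import *
import pickle;c=pickle.load(open("w1.pkl","rb"))
T=np.array([.5003,-.0008,.4192]);M=np.array([[.1645,.9864,0],[.9864,-.1645,0],[0,0,-1]])
for z in(0,-.01,-.02,-.03,-.04):
    print(z,[proj("w",T+M@np.array([x,y,z]),c)[0] for x in(.0075,.011) for y in(.0465,-.0465,.064)])
K,D,r,t=c;Rm=cv2.Rodrigues(r)[0];print("cam in tool",M.T@(-Rm.T@t-T),"axis",M.T@Rm.T[:,2])
s=robot.read_state();print(s["opening"],s["tool_pos"],s["force"],s["q"])
E
```

```text
0 [array([346.7358, 227.6039]), array([215.6994, 227.4444]), array([371.2868, 227.6125]), array([347.0473, 222.9189]), array([215.3916, 222.761 ]), array([371.7134, 222.9334])]
-0.01 [array([349.8442, 232.4798]), array([212.5081, 232.3101]), array([375.5639, 232.481 ]), array([350.1873, 227.5928]), array([212.1685, 227.4248]), array([376.0335, 227.6007])]
-0.02 [array([353.2647, 237.8477]), array([208.9965, 237.6664]), array([380.2683, 237.8391]), array([353.6444, 232.7411]), array([208.6201, 232.5616]), array([380.788 , 232.7402])]
-0.03 [array([357.0465, 243.7854]), array([205.1143, 243.5909]), array([385.4671, 243.7639]), array([357.4689, 238.4393]), array([204.6948, 238.2468]), array([386.0451, 238.4265])]
-0.04 [array([361.2494, 250.388 ]), array([200.8   , 250.1784]), array([391.2415, 250.3492]), array([361.7223, 244.7798]), array([200.3296, 244.5724]), array([391.8883, 244.7511])]
cam in tool [ 0.0763  0.0006 -0.1971] axis [-0.2784 -0.001   0.9605]
-7.342471507040945e-05 [0.6015 0.0115 0.1954] [-0.0433 -0.3531  0.4845] [-0.0661  0.1315  1.4725 -0.      1.5376  0.0973]
```

The real fingertips sit about 28 mm behind the reported TCP: 30 mm by the wrist picture, 26 mm by the scene view. I'll reopen, go 25 mm deeper and close.

play_rows --increments "0 0 -5 0 0;0 0 -5 0 0;0 0 -5 0 0;0 0 -5 0 0;0 0 -5 0 0;0 0 5 0 0;0 0 15 0 0;0 0 25 0 0;0 0 25 0 0.7;0 0 25 0 1;0 0 25 0 1;0 0 25 0 1;0 0 25 0 1;0 0 25 0 1;0 0 25 0 1;0 0 25 0 1" --force 25

```text
t: 7.15
tool_pos: [0.6018, 0.0115, 0.171]
orientation: [2.395, 2.032, 0.001]
force: [-0.6, -1.1, 3.6]
opening: 0.011
gripper_force: 25.0
```

play_rows --increments "0 -7 1 0 1;0 -15 3 0 1;0 -22 5 0 1;0 -29 7 0 1;0 -36 9 0 1;0 -43 12 0 1;0 -50 14 0 1;0 -57 18 0 1;0 -63 21 0 1;0 -70 25 0 1;0 -76 29 0 1;0 -82 33 0 1;0 -88 37 0 1;0 -94 42 0 1;0 -100 47 0 1;0 -105 52 0 1;0 -110 57 0 1;0 -115 63 0 1;0 -115 63 0 1"

```text
t: 9.05
tool_pos: [0.4862, 0.0305, 0.1058]
orientation: [-2.393, -2.032, 0.003]
force: [1.0, 5.0, -5.5]
opening: 0.0111
gripper_force: 25.0
```

play_rows --increments "0 -5 6 0 1;0 -9 12 0 1;0 -13 18 0 1;0 -17 24 0 1;0 -21 30 0 1;0 -25 37 0 1;0 -28 44 0 1;0 -31 50 0 1;0 -33 57 0 1;0 -36 64 0 1;0 -36 64 0 1"

```text
t: 10.15
tool_pos: [0.4521, 0.036, 0.042]
orientation: [-2.395, -2.033, 0.0]
force: [4.7, 3.2, -6.5]
opening: 0.0109
gripper_force: 25.0
```

```bash
python3 - <<'E'
from m import *
s=robot.read_state();print(s["t"],s["tool_pos"],s["force"],s["opening"])
for n in("top","wrist","scene"):
    robot.read_camera(n)
    for q in("flap_handle","thread_file","flap_pad"):print(n,q,[(np.array(a_["centre"]),round(a_["conf"],2)) for a_ in robot.landmark_of(n,q)[:1]])
E
```

```text
10.15 [0.4521 0.036  0.042 ] [ 4.729   3.2485 -6.4634] 0.010910682126789199
top flap_handle []
top thread_file []
top flap_pad [(array([ 0.5501, -0.0072,  0.0655]), 0.74)]
wrist flap_handle [(array([0.4465, 0.0119, 0.0862]), 0.71)]
wrist thread_file [(array([ 0.3755, -0.0019, -0.0016]), 0.83)]
wrist flap_pad [(array([ 0.55  , -0.0059,  0.0644]), 0.96)]
scene flap_handle [(array([0.449 , 0.0138, 0.0854]), 0.93)]
scene thread_file [(array([ 0.3763, -0.0009, -0.0004]), 0.6)]
scene flap_pad [(array([ 0.5483, -0.01  ,  0.0665]), 0.65)]
```

play_rows --increments "0 -2 7 0 1;0 -4 14 0 1;0 -5 21 0 1;0 -6 29 0 1;0 -7 36 0 1;0 -8 43 0 1;0 -8 49 0 1;0 -8 49 0 1"

```text
t: 11.55
tool_pos: [0.4433, 0.0375, -0.0072]
orientation: [-2.394, -2.032, 0.003]
force: [-1.3, 4.1, -3.8]
opening: 0.0109
gripper_force: 25.0
```

```bash
python3 - <<'E'
from m import *
s=robot.read_state();print(s["t"],s["tool_pos"],s["force"],s["opening"])
im=robot.read_camera("wrist")
for n in("wrist",):
    for q in("flap_handle","thread_file","flap_pad"):print(n,q,[(np.array(a_["centre"]),round(a_["conf"],2)) for a_ in robot.landmark_of(n,q)[:1]])
cv2.imwrite("pics/d1.png",im)
E
```

```text
11.55 [ 0.4433  0.0375 -0.0072] [-1.2751  4.0582 -3.7937] 0.010929678170514103
wrist flap_handle [(array([0.4367, 0.0108, 0.0397]), 0.93)]
wrist thread_file []
wrist flap_pad [(array([ 0.5452, -0.0039,  0.0436]), 0.77)]
```

View pics/d1.png

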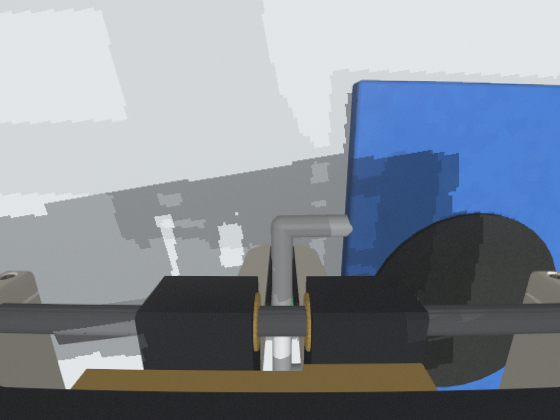

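Wrist view: panel nearly level, the bar (282,225–300) between the fingers, the pad at (465,300). I'll lower the last few millimetres, watching the force.

play_rows --increments "0 0 2 0 1;0 0 4 0 1;0 0 6 0 1;0 0 8 0 1;0 0 8 0 1;0 0 8 0 1"

```text
t: 12.35
tool_pos: [0.443, 0.0375, -0.0144]
orientation: [-2.394, -2.031, 0.003]
force: [-4.9, 5.3, -2.3]
opening: 0.0116
gripper_force: 25.0
```

play_rows --increments "0 0 2 0 1;0 0 3 0 1;0 0 4 0 1;0 0 4 0 1"

```text
t: 12.75
tool_pos: [0.4431, 0.0375, -0.016]
orientation: [-2.393, -2.032, 0.005]
force: [-21.3, 4.6, 29.2]
opening: 0.0111
gripper_force: 25.0
```

```bash
python3 - <<'E'
from m import *
s=robot.read_state();print(s["t"],s["tool_pos"],s["force"],s["opening"])
for n in("wrist","scene","top"):
    robot.read_camera(n)
    for q in("flap_handle","thread_file","flap_pad"):print(n,q,[(np.array(a_["centre"]),round(a_["conf"],2)) for a_ in robot.landmark_of(n,q)[:1]])
E
```

```text
12.75 [ 0.4431  0.0375 -0.016 ] [-21.2654   4.6397  29.234 ] 0.011087294235758362
wrist flap_handle [(array([0.4383, 0.0098, 0.0288]), 0.64)]
wrist thread_file []
wrist flap_pad [(array([ 0.5437, -0.0054,  0.0424]), 0.63)]
scene flap_handle [(array([0.4393, 0.0157, 0.0301]), 0.86)]
scene thread_file [(array([ 0.3763, -0.0053,  0.0008]), 0.58)]
scene flap_pad [(array([ 0.5412, -0.0049,  0.0439]), 0.86)]
top flap_handle [(array([0.4596, 0.3447, 0.0903]), 0.45)]
top thread_file []
top flap_pad [(array([ 0.543 , -0.0046,  0.0432]), 0.94)]
```

The stop is felt at 29 N, and the bar reads z≈0.030. I'll ease off, open a little and rise, then look.

play_rows --increments "0 0 -1 0 1;0 0 -2 0 0.5;0 0 -2 0 0.5;0 0 -2 0 0.5;0 0 -4 0 0.5;0 0 -10 0 0.5;0 0 -25 0 0.5;0 0 -60 0 0.5;0 0 -110 0 0;0 0 -160 0 -0.2;0 0 -210 0 -0.2;0 0 -260 0 -0.2;0 0 -310 0 -0.2;0 0 -360 0 -0.2;0 0 -400 0 -0.2;0 0 -400 0 -0.2"

```text
t: 14.95
tool_pos: [0.4464, 0.0372, 0.3899]
orientation: [2.39, 2.028, 0.013]
force: [0.8, -0.0, 0.0]
opening: 0.0558
gripper_force: 0.0
```

```bash
python3 - <<'E'
from m import *
s=robot.read_state();print(s["t"],s["tool_pos"],s["force"],s["opening"],R.from_rotvec(s["orientation"]).as_matrix())
w=robot.read_camera("wrist");sc=0
for n in("wrist","scene","top"):
    if n!="wrist": b=robot.read_camera(n)
    if n=="scene": sc=b
    for q in("flap_handle","thread_file","flap_pad","canister_grip","canister"):print(n,q,[(np.array(a_["centre"]),round(a_["conf"],2)) for a_ in robot.landmark_of(n,q)[:1]])
cv2.imwrite("pics/d2.png",np.hstack([cv2.resize(w,(400,300)),cv2.resize(sc[100:310,180:440],(390,300))]))
E
```

```text
14.95 [0.4464 0.0372 0.3899] [ 0.7766 -0.011   0.032 ] 0.05583333477029894 [[ 0.1627  0.9866  0.011 ]
 [ 0.9867 -0.1627 -0.0005]
 [ 0.0013  0.0109 -0.9999]]
wrist flap_handle [(array([0.4371, 0.0109, 0.0293]), 0.93)]
wrist thread_file [(array([ 0.3748, -0.003 , -0.0021]), 0.55)]
wrist flap_pad [(array([ 0.5452, -0.0016,  0.0379]), 0.62)]
wrist canister_grip []
wrist canister []
scene flap_handle [(array([0.4384, 0.0161, 0.0312]), 0.89)]
scene thread_file [(array([ 0.3759, -0.0019, -0.0012]), 0.55)]
scene flap_pad [(array([ 0.538 , -0.3528,  0.0052]), 0.59)]
scene canister_grip [(array([0.4585, 0.3467, 0.2477]), 0.69)]
scene canister [(array([0.4589, 0.3417, 0.09  ]), 0.71)]
top flap_handle []
top thread_file [(array([ 0.3735, -0.0004,  0.0024]), 0.62)]
top flap_pad []
top canister_grip [(array([0.4576, 0.3447, 0.2503]), 0.7)]
top canister [(array([0.458 , 0.3458, 0.0904]), 0.93)]
```

View pics/d2.png

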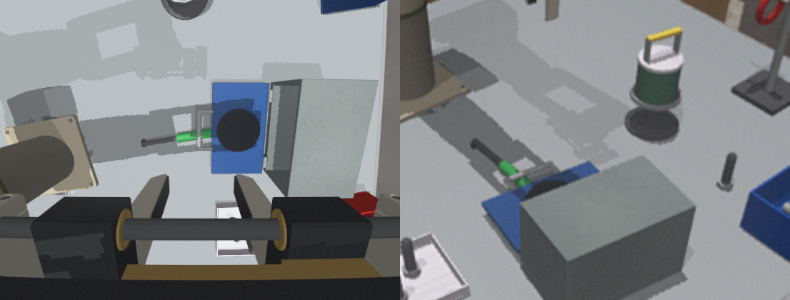

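The panel is level: bar at z≈0.030, pad at about (0.544,-0.004), file unmoved at (195,138) in the left picture. Next I move above the canister.

play_rows --increments "40 -5 0 2 -0.2;88 -10 0 2 -0.2;136 -16 0 2 -0.2;184 -22 0 2 -0.2;230 -28 0 2 -0.2;270 -34 20 2 -0.2;307 -38 50 2 -0.2;307 -38 80 2 -0.2;307 -38 80 2 -0.2;307 -38 80 2 -0.2"

```text
t: 16.85
tool_pos: [0.4568, 0.346, 0.3026]
orientation: [2.43, 1.991, -0.002]
force: [0.2, -0.3, 0.5]
opening: 0.0557
gripper_force: 0.0
```

```bash
python3 - <<'E'
from m import *
s=robot.read_state();T=np.array(s["tool_pos"]);M=R.from_rotvec(s["orientation"]).as_matrix();print(s["t"],T,s["q"]);print(M)
c=cal("wrist");w=robot.read_camera("wrist");ms={}
tp=robot.read_camera("top")
def comp(im,lo,hi,box):
    h=cv2.cvtColor(im,cv2.COLOR_BGR2HSV);m=cv2.inRange(h,lo,hi);k=np.zeros_like(m);x0,y0,x1,y1=box;k[y0:y1,x0:x1]=m[y0:y1,x0:x1]
    n,l,st,_=cv2.connectedComponentsWithStats(k);return l==1+np.argmax(st[1:,4])
m=comp(w,(20,120,80),(35,255,255),(120,100,450,300));e=ext(m);print("yellow",m.sum(),e)
for q in e:
    o,d=ray("w",q,c);print(o+d*(.25-o[2])/d[2])
for q in("canister_grip","canister"):print(q,[(np.array(a_["centre"]),round(a_["conf"],2)) for a_ in robot.landmark_of("wrist",q)[:1]])
r=robot.regions_of("top","flap_pad")
print([(a_["conf"],onz("top",np.argwhere(a_["pixels"])[:,::-1].mean(0),.039)) for a_ in r[:2]])
h=cv2.cvtColor(tp,cv2.COLOR_BGR2GRAY)
m=comp(tp,(0,0,0),(180,255,50),(225,180,310,225));p=np.argwhere(m)[:,::-1];print("dark",m.sum(),p.min(0),p.max(0),onz("top",p.mean(0),.039))
cv2.imwrite("pics/c1.png",w)
E
```

```text
16.85 [0.4568 0.346  0.3026] [ 0.5589  0.0406  1.3755 -0.0002  1.7267  0.7572]
[[ 0.197   0.9804 -0.001 ]
 [ 0.9804 -0.197  -0.0008]
 [-0.001  -0.0008 -1.    ]]
yellow 1241 (array([285., 172.], dtype=float32), array([285., 256.], dtype=float32))
[0.4675 0.3837 0.25  ]
[0.4525 0.3073 0.25  ]
canister_grip [(array([0.4573, 0.3488, 0.2405]), 0.83)]
canister [(array([0.4585, 0.3424, 0.0918]), 0.56)]
[(0.96, array([ 0.5377, -0.0032,  0.039 ])), (0.28, array([0.4654, 0.3897, 0.039 ]))]
dark 1058 [249 187] [284 223] [ 0.5424 -0.0026  0.039 ]
```

View pics/c1.png

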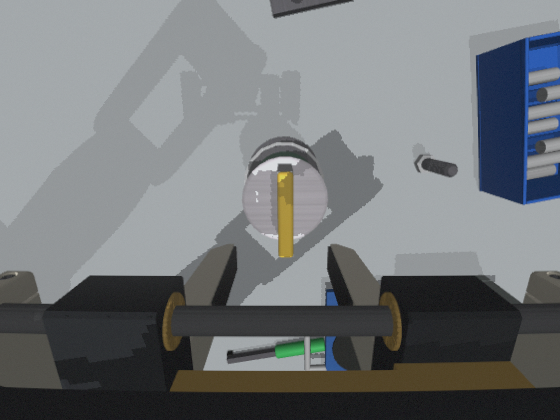

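Wrist view: the yellow bar runs (285,172) to (285,256), in line with the tool. The bar's midpoint is (0.460,0.3455), z≈0.245. I'll descend and grip.

play_rows --increments "0 3 30 0 -0.2;0 3 60 0 -0.2;0 3 80 0 -0.2;0 3 92 0 -0.2;0 3 101 0 -0.2;0 3 101 0 0.3;0 3 101 0 1;0 3 101 0 1;0 3 101 0 1;0 3 101 0 1;0 3 101 0 1;0 3 101 0 1" --force 45

```text
t: 18.3
tool_pos: [0.4601, 0.3461, 0.2018]
orientation: [-2.43, -1.991, -0.001]
force: [-0.4, 1.2, 1.0]
opening: 0.0138
gripper_force: 45.0
```

play_rows --increments "0 0 -1 0 1;0 0 -3 0 1;0 0 -6 0 1;0 0 -10 0 1;0 0 -15 0 1;0 0 -21 0 1;0 0 -28 0 1;0 0 -35 0 1;0 0 -42 0 1;0 0 -48 0 1;0 0 -53 0 1;0 0 -57 0 1;0 0 -59 0 1;0 0 -60 0 1;0 0 -60 0 1;0 0 -60 0 1"

```text
t: 19.9
tool_pos: [0.4599, 0.3458, 0.2611]
orientation: [-2.43, -1.991, 0.001]
force: [0.0, -0.3, -4.7]
opening: 0.0137
gripper_force: 45.0
```

play_rows --increments "-3 2 -60 0 1;-11 5 -60 0 1;-25 11 -60 0 1;-43 20 -60 0 1;-62 29 -60 0 1;-85 39 -60 0 1;-108 50 -60 0 1;-131 60 -60 0 1;-154 71 -60 0 1;-177 82 -60 0 1;-199 92 -60 0 1;-222 103 -60 0 1;-245 113 -60 0 1;-267 123 -60 0 1;-284 131 -60 0 1;-301 139 -60 0 1;-314 145 -60 0 1;-322 149 -60 0 1;-327 151 -60 0 1;-327 151 -60 0 1"

```text
t: 21.9
tool_pos: [0.5436, -0.005, 0.3211]
orientation: [-2.431, -1.99, 0.0]
force: [-0.8, 0.2, -4.1]
opening: 0.0136
gripper_force: 45.0
```

I repeated the -60 in the travel rows, so the canister is 60 mm higher than planned; nothing was touched. I'll check the alignment before lowering.

```bash
python3 - <<'E'
from m import *
s=robot.read_state();print(s["t"],s["tool_pos"])
for n in("wrist","scene","top"):
    robot.read_camera(n)
    for q in("flap_handle","flap_pad","canister_grip","canister"):print(n,q,[(np.array(a_["centre"]),round(a_["conf"],2)) for a_ in robot.landmark_of(n,q)[:1]])
E
```

```text
21.9 [ 0.5436 -0.005   0.3211]
wrist flap_handle [(array([0.4363, 0.0127, 0.0302]), 0.84)]
wrist flap_pad []
wrist canister_grip [(array([ 0.5432, -0.0062,  0.3617]), 0.94)]
wrist canister [(array([ 0.5401, -0.0091,  0.2117]), 0.77)]
scene flap_handle [(array([0.4375, 0.0175, 0.0312]), 0.71)]
scene flap_pad [(array([ 0.5407, -0.0054,  0.0428]), 0.86)]
scene canister_grip [(array([ 0.5421, -0.0035,  0.3647]), 0.61)]
scene canister [(array([ 0.5432, -0.0046,  0.215 ]), 0.77)]
top flap_handle [(array([0.4423, 0.0071, 0.0315]), 0.56)]
top flap_pad []
top canister_grip [(array([ 0.542 , -0.0018,  0.3694]), 0.58)]
top canister [(array([ 0.5407, -0.0048,  0.2079]), 0.69)]
```

play_rows --increments "0 0 4 0 1;0 0 12 0 1;0 0 24 0 1;0 0 39 0 1;0 0 54 0 1;0 0 69 0 1;0 0 84 0 1;0 0 98 0 1;0 0 111 0 1;0 0 122 0 1;0 0 132 0 1;0 0 140 0 1;0 0 146 0 1;0 0 151 0 1;0 0 155 0 1;0 0 158 0 1;0 0 160 0 1;0 0 160 0 1"

```text
t: 24.45
tool_pos: [0.5436, -0.0045, 0.1613]
orientation: [-2.43, -1.991, 0.0]
force: [-0.5, -0.3, -4.7]
opening: 0.0135
gripper_force: 45.0
```

```bash
python3 - <<'E'
from m import *
s=robot.read_state();print(s["t"],s["tool_pos"],s["force"])
ims=[]
for n in("wrist","scene","top"):
    ims.append(robot.read_camera(n))
    for q in("flap_handle","flap_pad","canister_grip","canister"):print(n,q,[(np.array(a_["centre"]),round(a_["conf"],2)) for a_ in robot.landmark_of(n,q)[:1]])
cv2.imwrite("pics/p1.png",np.hstack([cv2.resize(ims[1][100:310,180:440],(400,323),interpolation=2),cv2.resize(ims[0],(390,323))]))
E
```

```text
24.45 [ 0.5436 -0.0045  0.1613] [-0.4842 -0.3495 -4.7051]
wrist flap_handle [(array([0.4396, 0.0126, 0.0319]), 0.62)]
wrist flap_pad []
wrist canister_grip [(array([ 0.5411, -0.0039,  0.2006]), 0.76)]
wrist canister [(array([ 0.5408, -0.01  ,  0.0533]), 0.68)]
scene flap_handle [(array([0.4392, 0.0174, 0.0319]), 0.81)]
scene flap_pad []
scene canister_grip [(array([ 0.542 , -0.0025,  0.21  ]), 0.59)]
scene canister [(array([ 0.5459, -0.0056,  0.053 ]), 0.85)]
top flap_handle [(array([0.4418, 0.0092, 0.0332]), 0.76)]
top flap_pad [(array([ 0.5403, -0.0036,  0.0403]), 0.93)]
top canister_grip [(array([ 0.543 , -0.0044,  0.2116]), 0.46)]
top canister [(array([ 0.542 , -0.0046,  0.0494]), 0.7)]
```

View pics/p1.png

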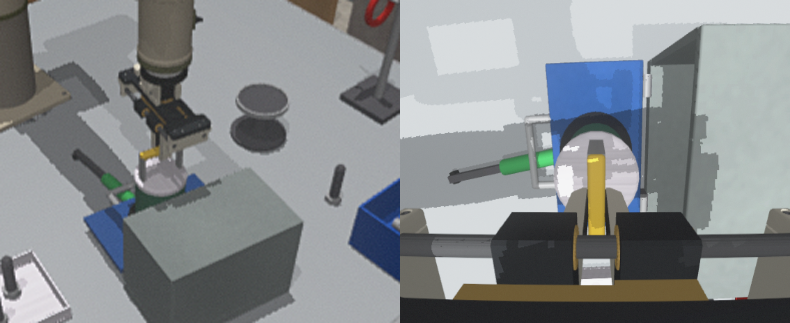

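The canister hangs upright over the pad, about 10 mm up. I'll lower slowly until the weight comes off.

play_rows --increments "0 0 2 0 1;0 0 4 0 1;0 0 6 0 1;0 0 7 0 1;0 0 8 0 1;0 0 8 0 1;0 0 8 0 1"

```text
t: 25.9
tool_pos: [0.5436, -0.0045, 0.1534]
orientation: [-2.43, -1.991, 0.0]
force: [1.3, -0.6, -4.5]
opening: 0.0137
gripper_force: 45.0
```

play_rows --increments "0 0 1 0 1;0 0 1 0 1;0 0 1.5 0 1;0 0 2 0 1;0 0 2 0 1"

```text
t: 26.4
tool_pos: [0.5442, -0.0046, 0.1521]
orientation: [2.43, 1.99, 0.002]
force: [1.2, -0.0, -0.7]
opening: 0.0136
gripper_force: 45.0
```

play_rows --increments "0 0 0.5 0 1;0 0 0.5 0 1;0 0 0.5 0 0.7;0 0 0.5 0 0.4;0 0 0.5 0 0.2;0 0 0.5 0 0.2;0 0 0.5 0 0.2"

```text
t: 27.1
tool_pos: [0.5432, -0.0044, 0.1504]
orientation: [-2.43, -1.99, 0.001]
force: [-0.3, -0.1, 0.5]
opening: 0.0362
gripper_force: 0.0
```

Released cleanly. Now I rise straight up, then check.

play_rows --increments "0 0 -5 0 0.2;0 0 -15 0 0.2;0 0 -30 0 0.2;0 0 -55 0 0.2;0 0 -90 0 0.2;0 0 -130 0 0.2;0 0 -170 0 0.2;0 0 -200 0 0.2;0 0 -200 0 0.2;0 0 -200 0 0.2"

```text
t: 28.1
tool_pos: [0.5442, -0.0045, 0.3529]
orientation: [2.429, 1.989, 0.004]
force: [-0.5, -0.5, -1.2]
opening: 0.0372
gripper_force: 0.0
```

```bash
python3 - <<'E'
from m import *
s=robot.read_state();print(s["t"],s["tool_pos"],s["force"])
for n in("wrist","scene","top"):
    robot.read_camera(n)
    for q in("flap_handle","flap_pad","canister_grip","canister","thread_file","tray","bolt1"):print(n,q,[(np.array(a_["centre"]),round(a_["conf"],2)) for a_ in robot.landmark_of(n,q)[:4 if q=="bolt1" else 1]])
E
```

```text
28.1 [ 0.5442 -0.0045  0.3529] [-0.4587 -0.46   -1.2434]
wrist flap_handle [(array([0.4377, 0.0135, 0.0319]), 0.67)]
wrist flap_pad []
wrist canister_grip [(array([ 0.5453, -0.005 ,  0.1935]), 0.78)]
wrist canister [(array([ 0.5447, -0.0103,  0.0409]), 0.85)]
wrist thread_file [(array([ 0.3773, -0.001 , -0.0017]), 0.62)]
wrist tray [(array([ 0.5151, -0.3254, -0.002 ]), 0.89)]
wrist bolt1 [(array([ 0.5362, -0.349 ,  0.0058]), 0.51)]
scene flap_handle [(array([0.4409, 0.017 , 0.035 ]), 0.89)]
scene flap_pad []
scene canister_grip [(array([ 0.5453, -0.0026,  0.1973]), 0.91)]
scene canister [(array([ 0.5409, -0.0073,  0.0431]), 0.77)]
scene thread_file [(array([ 0.3751, -0.0023, -0.0011]), 0.77)]
scene tray [(array([ 0.5134, -0.3295,  0.0032]), 0.74)]
scene bolt1 [(array([ 0.5378, -0.3543,  0.0043]), 0.73), (array([0.692 , 0.3173, 0.0008]), 0.58), (array([ 0.4958, -0.2989,  0.0033]), 0.56)]
top flap_handle [(array([0.4397, 0.011 , 0.0306]), 0.92)]
top flap_pad []
top canister_grip [(array([ 0.544 , -0.0078,  0.1993]), 0.58)]
top canister [(array([ 0.5398, -0.0045,  0.039 ]), 0.75)]
top thread_file [(array([0.3733, 0.0003, 0.0013]), 0.58)]
top tray [(array([ 0.5149, -0.3243, -0.0006]), 0.57)]
top bolt1 [(array([ 0.4984, -0.3025, -0.0011]), 0.61), (array([ 0.7065, -0.3178,  0.0006]), 0.57), (array([ 0.5348, -0.3488,  0.0066]), 0.54), (array([0.695 , 0.3192, 0.0017]), 0.52)]
```

Everything is in place, so I'm handing in.

```bash
python3 -c "
from plant import robot
print(robot.close_job())"
```

```text
the job is handed in; nothing more can be done
None
```

The job is handed in (no verdict came back): the panel is level, the canister stands upright on the pad and is let go, and the tray, bolts and file measure where they were, within the cameras' few mm; about 28 s of the 61 s allowed were used.

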